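# Refit the burr carrier of a coffee grinder

### The arm

A 6-joint arm with a two-finger parallel gripper is mounted at the origin on the work surface. World frame = base frame: x ahead of the robot, y to its left, z up, the work surface at z = 0. Lengths are in mm, angles in rad, forces in N, time in s.
With the tool pointing down it reaches from about 350 to 925 mm from the base axis. Payload 6.4 kg.
Tool frame: the origin (TCP) lies on the centre line of the jaws, within the pads' length; the fingertips stand 8 mm ahead of it and the grasp point (between the pads) lies 11 mm behind it (manip.tips_ahead is the distance from the TCP to the fingertips, in mm); y points along the fingers, x is the direction in which the jaws open and shut, and the axes are right-handed (so a half turn about y gives the same grasp; the last joint's range is limited). The gripper opens to 94 mm and grips with 3 to 60 N. Pads are 16 mm wide; open, the fingers measure 119 mm over their backs; the gripper's body (75 mm by 177 mm) begins 78 mm behind the grasp point.
Start: joints at [1.02, 0.245, 1.558, -0, 1.339, -0.174], TCP at [239.163, 604.413, 213.455] pointing down, gripper open.
Joint ranges: [-3.13, 3.13], [-1.02, 2.26], [0.13, 2.54], [-0.95, 4.09], [0.21, 2.88], [-2.74, 2.74]. Speed limits (rad/s): [2.57, 2.57, 3.14, 3.14, 3.14, 3.14].

### API

Orientations are given as a unit quaternion [x, y, z, w].
In Python, from rig import manip, optics gives the robot as it stands. Calls block until the motion is done:
- manip.move_pose(position, orientation): joint-space move of the TCP to a pose.
- manip.line_to(position, frame=None, velocity=150, threshold=None): straight line of the TCP; frame=None keeps the orientation; velocity is the mean speed in mm/s. With threshold (N) it stops when the force on the tool has changed by that much, and returns True; else False.
- manip.goto_joints(angles): joint-space move.
- manip.move_gripper(opening, grip_force=None): finger opening in mm; grip_force is the grip in N (None keeps the last); returns when the fingers have stopped.
- manip.dwell(seconds).
- manip.inverse_kinematics(position, orientation): joint angles nearest the present ones, or None.
- manip.sense(): the state.
- optics.read_camera(name): name is "scene" or "side" or "wrist"; returns a dict with "frame" (480x640x3 uint8, red, green, blue), "camera_matrix" (3x3 intrinsics, pixels), "R" (3x3) and "t" (3): a world point X has camera coordinates R X + t; the wrist camera has in their place "tool_from_camera" (4x4, takes a point from camera to tool coordinates, whose origin is the TCP and whose axes are the tool frame's). Camera axes: x right, y down, z forward; pixel columns grow to the right and rows downward; lengths in mm; the calibration is good to about 2 mm. A picture is of the moment at which its call begins: read the wrist's pose just before it. There is no depth.
A pose or a line that the arm cannot do raises manip.MotionError and nothing moves.
- manip.finish_job(): hands the job in, once; it reports no verdict.
The state is a dict: "time_s": time; "qpos": joint angles; "qvel": joint speeds; "joint_torque": joint torques, N m; "eef_pos": TCP position; "ee_rot": TCP orientation; "force": force on the tool from outside, world axes, zero at the start; "torque": the same for the moment, N m; "grip_width": finger opening in mm.
Only numpy, scipy, OpenCV 4.12 (cv2) and the standard library are available. Lean on these libraries where they do the work, as an engineer would, in place of code of your own. Each camera call takes 0.05 s, during which the arm holds its last target. There are 200 camera calls.

### The job

The grinder has just been brushed out: pick up its upper burr carrier from the rubber mat, set it in the grinder's collar and turn it under light pressure until its three lugs drop into their slots. Then press it down against the spring, turn it clockwise until it stops, and let it spring up into its lock and let go; do not force it at any time, and leave the other things on the counter where they are.

Things in the scene. Friction and masses are not known exactly. Their poses are not given: they have to be found in the camera images.
- carrier: Upper burr carrier: aluminium drum 65 mm in diameter, 32 mm tall (lowest 4 mm narrows to 59), grip bar on top, three steel lugs round its side. Origin: centre of its underside, z up. Lugs at 0, +120, -120 degrees from its x axis, reaching 40.5 mm from the axis, each 14 mm wide, 12 to 17 mm above the origin. 0.27 to 0.38 kg. Starts upright on the 4 mm mat, turned up to 60 degrees from the world axes.
- carrier_grip (a point): Middle of the carrier's dark upright grip bar, 47 mm above the carrier's origin; axes as the carrier's. The bar is 52 mm long along x, 12 mm thick along y and stands 32 to 62 mm above the origin, on the flat top of the drum. Pinch it from above across its thickness.
- grinder: Coffee grinder with its hopper off, white, 150 mm wide, fixed; spout toward its -x. Origin on the table under the throat's axis. On top an open ribbed aluminium collar, 120 mm across, its rim 213 mm above the table; the mouth is 88 mm across and 8 mm deep, down to an inner ledge. The ledge's bore, 68 mm, guides the carrier's drum with 1.5 mm play all round.
- throat (a point): On the throat's axis at the top of the ledge, 205 mm above the table; axes as the grinder's, z up. The ledge has three slots 120 degrees apart, with 4 degrees of play either side of a lug. The stiff collar was left at the last grind setting: the slots are up to 26 degrees either way from this x axis (and +-120), not measured. Lugs on the ledge: carrier's origin 12 mm below this point.
- spring_seat_top (a point): Top of the spring ring in the throat, 15 mm below throat. When the lugs drop into the slots the carrier sinks 3 mm and its underside meets this ring, which takes 2.4 N to start, then 1.2 N more per mm, 13 mm of travel, then solid. Let go there, the carrier floats 15 to 17 mm below the throat point, not locked.
- lock_level (a point): On the throat's axis, 20 mm below throat: where the carrier's origin rests when locked. From the slots, press it over 23 mm (under 28) below throat, about 8 to 14 N, and turn clockwise seen from above: the lugs pass under the ledge into pockets 3 mm higher; a stop comes 41 to 44 degrees past the slot's middle. Eased there, it springs up. Counter-clockwise is a wall.
- dosing_ring: Bystander: thin steel ring, 62 mm across and 22 mm tall, on the mat; origin at the centre of its underside.
- brush: Bystander: flat cleaning brush, 150 mm long and 15 mm high, on the mat's edge nearest the robot, lying along its x axis.
- tamper_a: Bystander: tamper with steel base 58 mm across and dark wooden knob, 78 mm tall; origin at the centre of its underside.
- tamper_b: Bystander: a second tamper like it.
- pitcher: Bystander: steel milk pitcher, 82 mm across and 100 mm tall, handle toward its +y; origin at the centre of its underside.
- dosing_cup: Bystander: steel dosing cup, 60 mm across and 60 mm tall; origin at the centre of its underside.
- hopper: Bystander: the grinder's bean hopper, clear with a black lid, 110 mm across and 121 mm tall, standing beyond the grinder and mat; origin at the centre of its underside.
- cup: Bystander: white mug, 72 mm across and 58 mm tall; origin at the centre of its underside.
There are look-alikes about, which are no part of the job. Leave any green look-alike of the carrier alone.

How it is judged:
By the outcome, as a careful person would: the job done as asked, in the order asked, and still so for the second after the job is handed in, with the robot touching nothing.
It also fails if it takes over 67 s, if anything falls off the work surface, if the arm or the gripper's body presses on something with over 40 N, if the wrist force passes 120 N, or if a joint passes its speed limit or range.

## Working session

There is one attempt and no reset: what is moved stays moved. The work goes in short steps, each a Python script; the robot and the scene stay as the last script left them, time stands still between calls to the robot, and variables do not carry over. Pictures are saved under pics/ and viewed, about 8 in all and at most 12, crops included, and the job is handed in when it is done.

```bash
ls; mkdir -p pics; python3 - <<'E'
from rig import manip, optics
import cv2
s=manip.sense(); print(s)
ims=[]
for n in ("scene","side","wrist"):
    d=optics.read_camera(n); cv2.imwrite(f"pics/{n}0.png",d["frame"][:,:,::-1])
    print(n,d["camera_matrix"].tolist(),{k:d[k].tolist() for k in d if k in("R","t","tool_from_camera")})
E
```

```text
pics
{'time_s': 0.0, 'qpos': array([ 1.01986873e+00,  2.45794732e-01,  1.55898684e+00,  2.01827876e-05,
        1.33869502e+00, -1.74111012e-01]), 'qvel': array([-0.00165525,  0.00036274,  0.00107227, -0.00111642, -0.0003393 ,
       -0.00073168]), 'joint_torque': array([-1.21951899e-05, -4.15824795e+01, -3.14608705e+01,  6.85370970e-02,
        3.31167108e-02, -1.25997822e-04]), 'eef_pos': array([238.8657738 , 603.90024753, 212.3723273 ]), 'ee_rot': array([ 0.58506728,  0.39689222, -0.39811271, -0.58453325]), 'force': array([-0.35349887, -0.37393852, -0.14555734]), 'torque': array([ 0.02297806, -0.02171448, -0.01062888]), 'grip_width': 93.92882781883311}
scene [[599.7079876600201, 0.0, 315.1472950357521], [0.0, 599.7079876600201, 237.34624120809372], [0.0, 0.0, 1.0]] {'R': [[0.650568763095586, 0.7593364878683607, 0.012976235048041082], [0.4501732657402296, -0.37181663828745365, -0.8118475339036224], [-0.6116406749857765, 0.5340042000624708, -0.5837252770084438]], 't': [-318.89851552558343, -117.32008770549808, 2178.027096444614]}
side [[530.0332955596741, 0.0, 320.87165779194885], [0.0, 530.0332955596741, 242.55256364508122], [0.0, 0.0, 1.0]] {'R': [[0.8748266909323631, -0.48439622457717857, 0.006209544887334241], [-0.33975366718241734, -0.6226363908328654, -0.7049052208962014], [0.34531971630422637, 0.6145601861705644, -0.7092743271157993]], 't': [-475.66068351746196, 281.64430552874313, 1143.2226416574147]}
wrist [[408.96812927676626, 0.0, 323.56501988820077], [0.0, 408.96812927676626, 240.6611369049099], [0.0, 0.0, 1.0]] {'tool_from_camera': [[0.9999997887385677, 0.0006404256957407507, 0.00011125531523027314, -1.0465901646967701], [5.637135437102819e-05, -0.2559556554894957, 0.9666885223510262, -172.2004333276757], [0.0006475685966277369, -0.966688311855413, -0.2559556375176016, 74.3228091718599], [0.0, 0.0, 0.0, 1.0]]}
```

View pics/scene0.png

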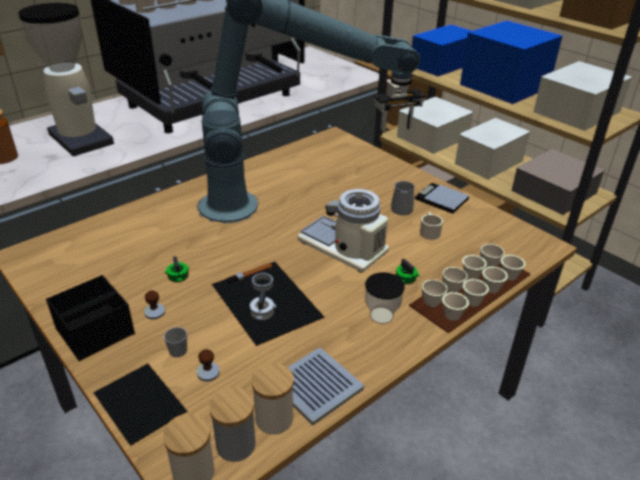

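View pics/side0.png

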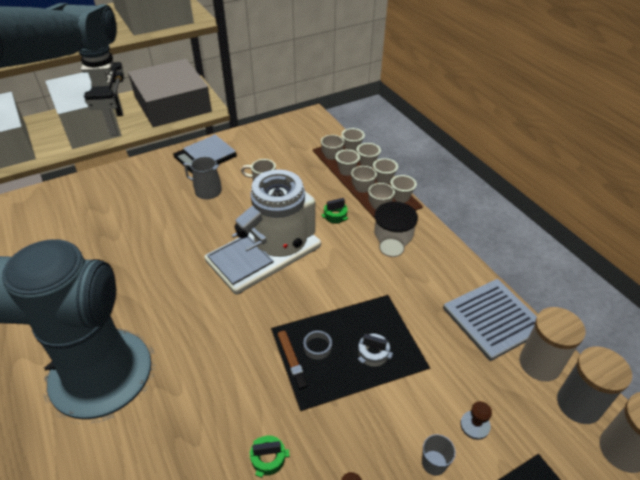

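The carrier (silver, dark bar) is on the mat at side (375,349) / scene (263,308). Its green look-alikes are at side (268,453) and (335,210), and the dosing ring is at side (318,344). The grinder collar is at side (278,188) / scene (360,203). I'll triangulate these and take closer wrist views.

```bash
cat > h.py <<'E'
import numpy as np, cv2
from rig import manip, optics
from scipy.spatial.transform import Rotation as Ro
def quat(th):  # jaws' opening axis at world angle th, tool down
    x=np.array([np.cos(th),np.sin(th),0]); y=np.array([0,0,-1.]); 
    return Ro.from_matrix(np.c_[x,y,np.cross(x,y)]).as_quat()
def cam(n):
    s=manip.sense(); d=optics.read_camera(n); K=d["camera_matrix"]
    if n=="wrist":
        T=d["tool_from_camera"]; R=Ro.from_quat(s["ee_rot"]).as_matrix()
        A=R@T[:3,:3]; c=R@T[:3,3]+s["eef_pos"]
    else: A=d["R"].T; c=-A@d["t"]
    return d["frame"],K,A,c
def ray(C,uv):
    f,K,A,c=C; d=A@np.linalg.solve(K,[uv[0],uv[1],1.]); return c,d/np.linalg.norm(d)
def plane(C,uv,z):
    c,d=ray(C,uv); return c+d*(z-c[2])/d[2]
def proj(C,X):
    f,K,A,c=C; p=K@(A.T@(np.asarray(X,float)-c)); return p[:2]/p[2]
def save(C,name,crop=None,k=1):
    f=C[0][:,:,::-1]
    if crop: x0,y0,x1,y1=crop; f=f[y0:y1,x0:x1]
    cv2.imwrite("pics/"+name,cv2.resize(f,None,fx=k,fy=k,interpolation=cv2.INTER_CUBIC))
def W(th):print
E
python3 - <<'E'
from h import *
S=cam("side");C=cam("scene")
for n,a,b,z in (("carrier top drum",(374,350),(262,309),36),("collar rim",(278,187),(359,202),213),("ring",(318,344),(262,284),20)):
    print(n,plane(S,a,z).round(),plane(C,b,z).round())
for th in (0,np.pi/2,-np.pi/2,np.pi): print(th,manip.inverse_kinematics([600,0,300],quat(th)))
save(S,"crop1.png",(300,300,440,400),5)
E
```

```text
carrier top drum [ 535. -253.   36.] [ 560. -256.   36.]
collar rim [507. 146. 213.] [525. 141. 213.]
ring [ 441. -172.   20.] [ 457. -181.   20.]
0 [-1.88786065e-01  7.02437040e-02  1.59621966e+00 -4.44089210e-16
  1.47512928e+00 -1.88786065e-01]
1.5707963267948966 [-1.88786065e-01  7.02437040e-02  1.59621966e+00 -4.44089210e-16
  1.47512928e+00 -1.75958239e+00]
-1.5707963267948966 [-1.88786065e-01  7.02437040e-02  1.59621966e+00 -4.44089210e-16
  1.47512928e+00  1.38201026e+00]
3.141592653589793 None
```

View pics/crop1.png

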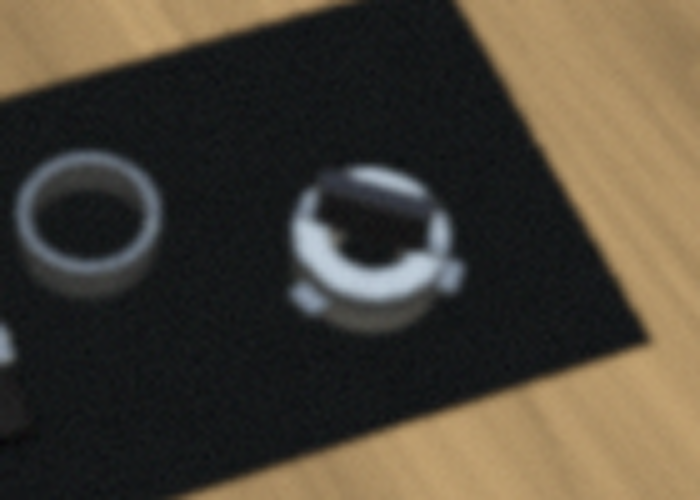

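```bash
python3 - <<'E'
from h import *
manip.move_pose([515,144,400],quat(0)); manip.dwell(.3)
G=cam("wrist"); save(G,"g.png"); np.save("G.npy",np.array(G,dtype=object),allow_pickle=True)
manip.move_pose([545,-255,250],quat(0)); manip.dwell(.3)
B=cam("wrist"); save(B,"b.png"); np.save("B.npy",np.array(B,dtype=object),allow_pickle=True)
print(manip.sense()["time_s"],proj(G,[515,144,213]),proj(B,[545,-255,36]))
a=np.hstack([cv2.resize(x[0],(480,360)) for x in(G,B)])
E
```

```text
4.5667 [324.11590718 217.54474321] [323.49962968 211.90199933]
```

View pics/g.png

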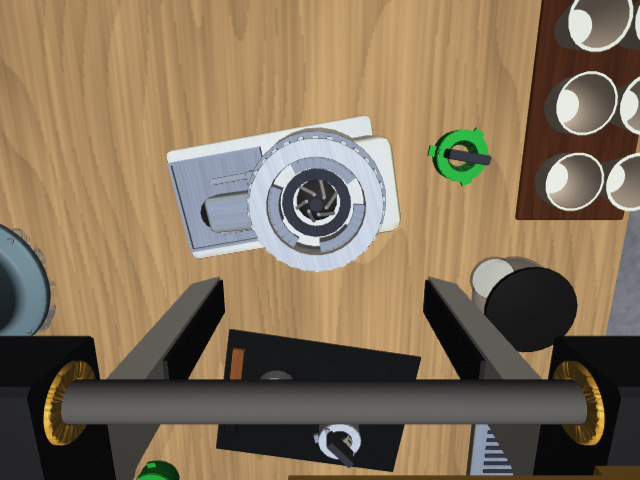

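View pics/b.png

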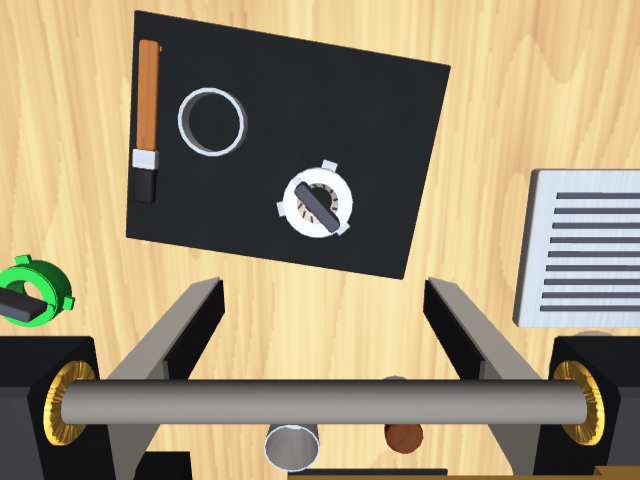

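The carrier is at wrist (317,203): silver, with lugs at about (330,166), (282,209) and (343,230), and its bar running toward the last one. The only other lug-bearing drums are green, so this is the one to pick. The grinder throat is at (317,202) in its own view. I'll enlarge both to read the angles.

```bash
python3 - <<'E'
from h import *
G=np.load("G.npy",allow_pickle=True);B=np.load("B.npy",allow_pickle=True)
k=8
g=cv2.resize(G[0][150:255,265:370],None,fx=5.5,fy=5.5,interpolation=cv2.INTER_CUBIC)
b=cv2.resize(B[0][155:245,270:360],(220,220),interpolation=cv2.INTER_CUBIC)
b=cv2.copyMakeBorder(b,0,g.shape[0]-220,0,0,cv2.BORDER_CONSTANT)
cv2.imwrite("pics/z.png",np.hstack([g,b])[:,:,::-1])
# carrier
f=B[0].astype(int); hsv=cv2.cvtColor(B[0],cv2.COLOR_RGB2HSV)
roi=np.zeros(f.shape[:2],bool); roi[158:246,272:358]=1
br=((hsv[...,2]>140)&roi).astype(np.uint8)
cs,_=cv2.findContours(br,cv2.RETR_EXTERNAL,cv2.CHAIN_APPROX_NONE); c=max(cs,key=cv2.contourArea)[:,0]
top=np.array([plane(B,p,36)[:2] for p in c])
x0=np.array([540,-250.])
for i in range(30):
    r=np.hypot(*(top-x0).T); m=abs(r-32.5)<3 if i>3 else r<36
    A=np.c_[2*top[m],np.ones(m.sum())]; s=np.linalg.lstsq(A,(top[m]**2).sum(1),rcond=None)[0]; x0=s[:2]
print("drum",x0,"R",np.sqrt(s[2]+x0@x0),m.sum())
lug=np.array([plane(B,p,21)[:2] for p in c])-x0
r=np.hypot(*lug.T); a=np.degrees(np.arctan2(*lug.T[::-1]))
yy,xx=np.nonzero(br); P=np.array([plane(B,(u,v),21)[:2] for u,v in zip(xx,yy)])-x0
r=np.hypot(*P.T); a=np.degrees(np.arctan2(P[:,1],P[:,0])); m=(r>36.5)&(r<43)
h=np.histogram(a[m],np.arange(-180,181,6))[0]; print(h)
z=np.exp(3j*np.radians(a[m])).mean(); print("lug phase",np.degrees(np.angle(z))/3,abs(z),r.max())
# rim
hs=cv2.cvtColor(G[0],cv2.COLOR_RGB2HSV)
for z in (205,213):
  q=plane(G,(317,202),z); print("throat rough",q)
E
```

```text
drum [ 538.94102942 -246.51535005] R 33.127106976745026 168
[13 19 17 16  0  0  0  0  2  1  3  3  2  3  3  4  4  2  3  2 15 20 15 16
  0  0  0  0  0  0  0  0  0  0  0  0  0  0  0  0 13 18 17 12  0  0  0  0
  0  0  0  0  0  0  0  0  0  0  0  0]
lug phase -49.42088185082412 0.7553688478755616 41.090488505017284
throat rough [508.54827866 156.70262613 205.        ]
throat rough [508.67243821 158.02773985 213.        ]
```

View pics/z.png

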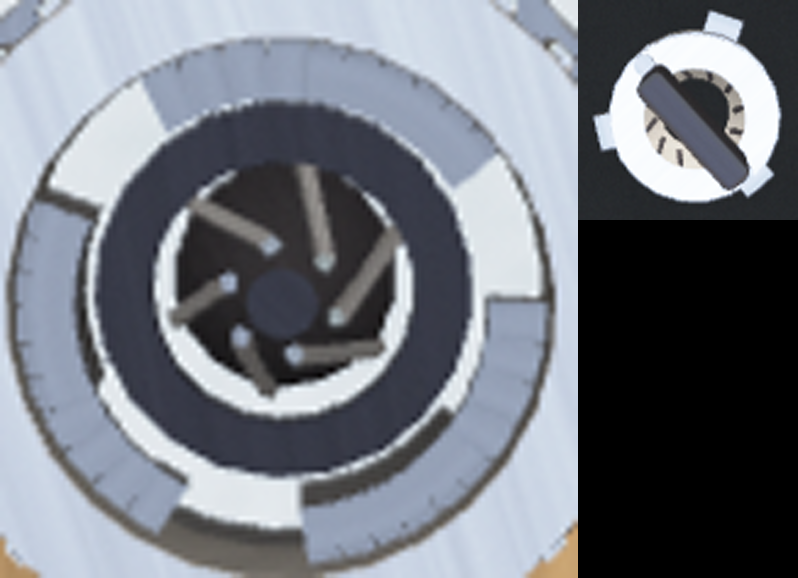

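```bash
python3 - <<'E'
from h import *
G=np.load("G.npy",allow_pickle=True)
px=lambda p:(np.array(p)+.5)/5.5-.5+[265,150]
def fit(P,R=None):
    P=np.array(P); A=np.c_[2*P,np.ones(len(P))]; s=np.linalg.lstsq(A,(P**2).sum(1),rcond=None)[0]; return s[:2],np.sqrt(s[2]+s[:2]@s[:2])
w=lambda ps,z:[plane(G,px(p),z)[:2] for p in ps]
print("mouth",fit(w([(10,290),(283,38),(552,310),(140,78),(495,153),(40,195),(120,510),(420,535)],213)))
inn=[(457,187),(487,298),(168,128),(97,215),(190,480),(302,485)]
c,R=fit(w(inn,205)); print("bore",c,R)
# outer collar by mask
f=cv2.GaussianBlur(G[0],(3,3),0); wood=(f[...,0].astype(int)-f[...,2]>25)
P=[]
c0=plane(G,px((281,306)),213)[:2]
for t in np.radians(np.r_[250:330:2]):
    for r in np.arange(50,75,.25):
        u=proj(G,[*(c0+r*np.array([np.cos(t),np.sin(t)])),213]).round().astype(int)
        if wood[u[1],u[0]]: P.append(c0+r*np.array([np.cos(t),np.sin(t)])); break
print("outer",fit(P),len(P))
for cc in (c,c0):
  for e in ([(495,153),(457,187),(552,298),(487,298)],[(140,78),(168,128),(40,195),(97,215)],[(190,480),(163,530),(302,485),(305,565)]):
    q=np.array(w(e,205))-cc; print(np.degrees(np.arctan2(q[:,1],q[:,0])).round(1),np.hypot(*q.T).round(1))
E
```

```text
mouth (array([507.63269777, 154.04712523]), np.float64(43.27561566246411))
bore [507.65313033 155.13285675] 33.46807188635746
outer (array([507.75395989, 153.24567205]), np.float64(59.683838653233344)) 40
[34.5 32.7  0.  -0. ] [41.9 33.8 44.4 33.7]
[122.6 123.7 156.9 155.8] [42.3 33.3 43.  33.2]
[-116.9 -117.2  -84.4  -85.5] [34.8 44.7 32.  46.1]
[34.4 32.5 -0.  -0. ] [42.  33.9 44.5 33.8]
[122.5 123.5 156.8 155.7] [42.3 33.2 42.8 33.1]
[-116.7 -117.   -84.1  -85.3] [34.7 44.6 32.  46.1]
```

Slots are at about 18.5° (mod 120) and the throat at about (507.7, 154.2). The carrier is at (539,-246.5) with yaw about -48°. Next I'll pick it up.

```bash
python3 - <<'E'
from h import *
B=np.load("B.npy",allow_pickle=True)
b=plane(B,(317.5,207.8),66); print("bar top mid",b)
c=np.array([538.9,-246.5]); print(np.linalg.norm(b[:2]-c))
q=quat(np.radians(42))
manip.move_gripper(60,20)
manip.move_pose([*c,120],q)
manip.line_to([*c,49],velocity=60,threshold=6)
s=manip.sense(); print(s["eef_pos"],s["force"])
manip.move_gripper(0,45)
s=manip.sense(); print(s["eef_pos"],s["force"],s["grip_width"])
manip.line_to([*c,130],velocity=80); manip.dwell(.3)
s=manip.sense(); print(s["eef_pos"],s["force"],s["torque"],s["grip_width"],s["time_s"])
W=cam("wrist"); save(W,"held.png",(160,120,480,440),1.8); np.save("H.npy",np.array(W,dtype=object),allow_pickle=True)
E
```

```text
bar top mid [ 539.65738539 -245.60785825   66.        ]
1.1702775456517138
[ 539.242425   -246.72439396   49.51797353] [-0.29850785 -0.09231014  0.91959623]
[ 538.9646126  -246.36135708   48.91389434] [ 1.27621381  1.95031847 -0.69241597] 11.445057597783775
[ 538.7446314  -246.41084444  129.64217783] [-0.37762598  0.20817125 -2.64482736] [-0.03436306  0.00597612  0.01171905] 11.854743073495847 9.5917
```

View pics/held.png

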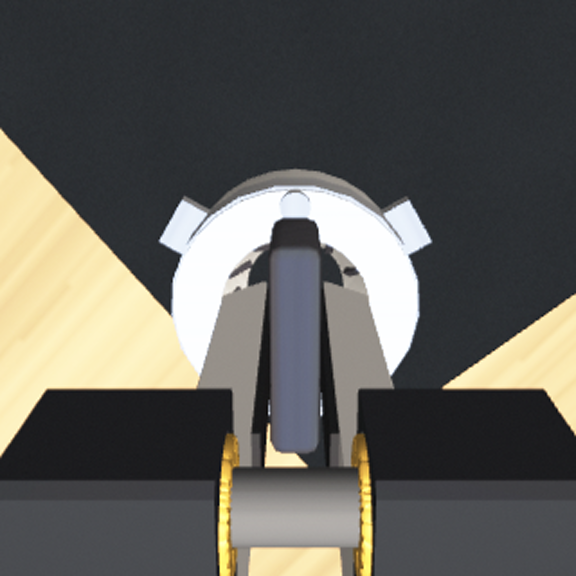

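The carrier is held upright, its bar square between the pads. I'll read the offset along the bar, then go to the throat and lower it with a light contact threshold, 10° counter-clockwise of the slots.

```bash
python3 - <<'E'
from h import *
H=np.load("H.npy",allow_pickle=True)
tcp=np.array([538.74,-246.41,129.64]); t=np.radians(42); zx=np.array([np.sin(t),-np.cos(t)]) # placeholder sign check
R=Ro.from_quat(quat(t)).as_matrix(); 
for p in ((295,247),(295,452)):
    X=plane(H,np.array(p)/1.8+[160,120],tcp[2]+17); print("tool",(R.T@(X-tcp)).round(1))
X=plane(H,np.array((295,186))/1.8+[160,120],tcp[2]-12.9); print("drum far edge",(R.T@(X-tcp)).round(1))
for x in((173,300),(418,300)):
    X=plane(H,np.array(x)/1.8+[160,120],tcp[2]-12.9); print("drum side",(R.T@(X-tcp)).round(1))
X=[plane(H,np.array(x)/1.8+[160,120],tcp[2]-44.9+17) for x in((185,197),(160,240),(405,197),(431,240))]; print([(R.T@(x-tcp)).round(1) for x in X])
E
```

```text
tool [ -0.9 -17.   25.9]
tool [ -0.8 -17.  -25.1]
drum far edge [-0.8 12.9 33.1]
drum side [-33.5  12.9   1.8]
drum side [32.2 12.9  1.9]
[array([-31.5,  27.9,  26.7]), array([-39.1,  27.9,  14.2]), array([29.9, 27.9, 26.7]), array([37.8, 27.9, 14.2])]
```

```bash
cat >> h.py <<'E'
T0=np.array([508.5,153.7]); H0=44.9
def st(tag=""):
    s=manip.sense(); R=Ro.from_quat(s["ee_rot"]).as_matrix(); psi=np.degrees(np.arctan2(R[1,0],R[0,0]))-90
    print(tag,"xy",s["eef_pos"][:2].round(2),"below",round(205+H0-s["eef_pos"][2],2),"psi",psi.round(1),"F",s["force"].round(1),"Tz",s["torque"].round(2),"w",s["grip_width"].round(1),"t",round(s["time_s"],1)); return s
E
python3 - <<'E'
from h import *
q=quat(np.radians(-1.5))
manip.line_to([538.7,-246.4,310],velocity=250)
manip.move_pose([*T0,310],q)
manip.line_to([*T0,258],velocity=80); manip.dwell(.3); s=st("hover")
W=cam("wrist"); save(W,"over.png")
hit=manip.line_to([*T0,236],velocity=20,threshold=3); print(hit); st("contact")
E
```

```text
Traceback (most recent call last):
  File "h.py", line 28, in st
    print(tag,"xy",s["eef_pos"][:2].round(2),"below",round(205+H0-s["eef_pos"][2],2),"psi",psi.round(1),"F",s["force"].round(1),"Tz",s["torque"].round(2),"w",s["grip_width"].round(1),"t",round(s["time_s"],1)); return s
                                                                                                                                                              ^^^^^^^^^^^^^^^^^^^^^
AttributeError: 'float' object has no attribute 'round'
```

```bash
sed -i 's/s\["grip_width"\].round(1)/round(s["grip_width"],1)/' h.py
python3 - <<'E'
from h import *
st("hover")
W=cam("wrist"); save(W,"over.png",(120,100,520,400),2)
hit=manip.line_to([*T0,236],velocity=20,threshold=3); print(hit); st("contact")
E
```

```text
hover xy [508.72 153.73] below -8.57 psi -91.5 F [ 0.5  0.4 -2.9] Tz [-0.09  0.1  -0.  ] w 11.8 t 13.1
True
contact xy [508.36 153.71] below 12.19 psi -91.5 F [ 0.1 -0.4  4.8] Tz [-0.06  0.12 -0.06] w 11.5 t 14.1
```

View pics/over.png

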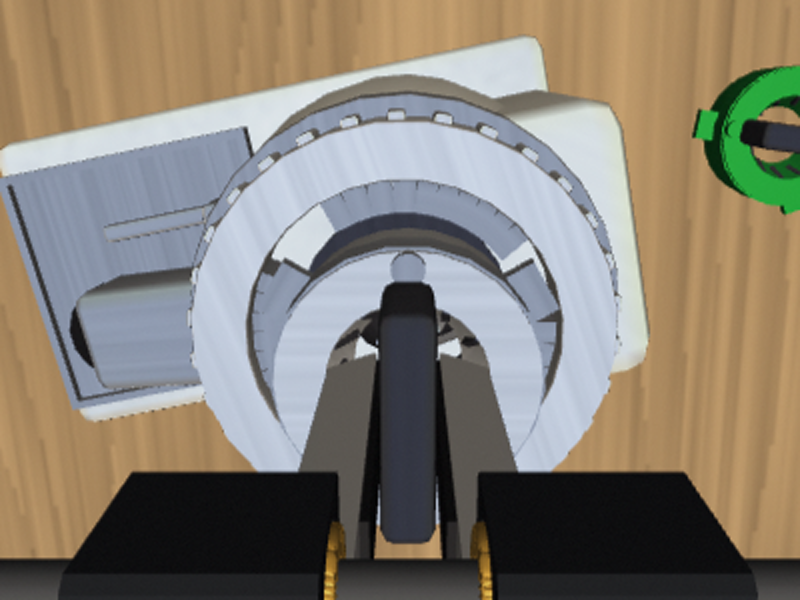

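Contact came at 12.2 mm below the throat point, as expected for lugs on the ledge, so the drum is in the bore. Now I'll turn it clockwise under light pressure.

```bash
python3 - <<'E'
from h import *
s=manip.sense(); z=s["eef_pos"][2]; th=-1.5
s=st("start"); W0=-2.9
for i in range(22):
    f=s["force"][2]-W0            # push carried by ledge
    z+=np.clip((f-4)*0.06,-.5,.5)
    th-=1
    manip.line_to([*T0,z],frame=quat(np.radians(th)),velocity=20)
    s=manip.sense(); b=205+H0-s["eef_pos"][2]
    print(round(th-90,1),round(b,2),s["force"].round(1),s["torque"][2].round(2),round(z,2))
    if b>13.3 or abs(s["torque"][2])>.8: break
st("end")
E
```

```text
start xy [508.36 153.71] below 12.19 psi -91.5 F [ 0.1 -0.4  4.8] Tz [-0.06  0.12 -0.06] w 11.5 t 14.1
-92.5 12.12 [ 0.7 -0.   0.1] -0.0 237.93
-93.5 12.12 [ 0.5 -0.2  0.2] 0.02 237.87
-94.5 12.16 [ 0.6 -0.  -0.7] 0.02 237.82
-95.5 12.29 [ 0.3 -0.9  0.5] 0.07 237.71
-96.5 12.52 [ 0.2  0.2 -1.6] -0.01 237.68
-97.5 13.0 [ 1.3 -0.1 -2.5] 0.05 237.51
-98.5 12.85 [-0.3  0.8 -2.1] 0.01 237.3
-99.5 12.82 [ 0.7 -0.2 -2.7] 0.04 237.1
-100.5 13.02 [-0.2 -0.3 -2.9] 0.05 236.88
-101.5 13.28 [ 0.2  0.1 -2.3] 0.01 236.64
-102.5 13.47 [ 0.1 -0.4 -2.5] -0.02 236.43
end xy [508.49 153.7 ] below 13.47 psi -102.5 F [ 0.1 -0.4 -2.5] Tz [-0.05  0.09 -0.02] w 11.6 t 16.8
```

The lugs dropped at about ψ=-97.5, which puts the slot middle near -101.5 and agrees with the camera. Now I'll press against the spring.

```bash
python3 - <<'E'
from h import *
q=quat(np.radians(-11.5))
for b in (14.5,17,20,23,25):
    hit=manip.line_to([*T0,205+H0-b],frame=q,velocity=20,threshold=14); st(b)
    if hit: print("HIT"); break
E
```

```text
14.5 xy [508.45 153.7 ] below 14.58 psi -101.5 F [ 0.3 -1.4 -2.9] Tz [-0.06  0.09  0.04] w 11.5 t 17.1
17 xy [508.75 153.73] below 16.39 psi -101.5 F [-1.  -0.4  1.7] Tz [-0.06  0.3   0.01] w 11.8 t 17.4
20 xy [508.77 153.76] below 19.29 psi -101.5 F [-1.  0.  4.] Tz [-0.12  0.53 -0.  ] w 11.9 t 17.7
23 xy [508.82 153.73] below 21.85 psi -101.5 F [-2.9 -0.9  6.6] Tz [-0.08  0.81 -0.  ] w 12.0 t 18.0
25 xy [508.83 153.77] below 23.46 psi -101.5 F [-3.6  0.2  9.2] Tz [-0.18  1.03 -0.02] w 11.8 t 18.2
```

```bash
python3 - <<'E'
from h import *
X=T0+[-.6,0]; z=205+H0-26.5
manip.line_to([*X,z],velocity=20,threshold=14); s=st("press")
th=-11.5; base=s["torque"][2]
while th>-59:
    step=3 if th>-48 else 1
    th-=step
    manip.line_to([*X,z],frame=quat(np.radians(th)),velocity=20)
    s=manip.sense(); R=Ro.from_quat(s["ee_rot"]).as_matrix(); psi=np.degrees(np.arctan2(R[1,0],R[0,0]))-90
    print(round(th-90,1),psi.round(1),round(205+H0-s["eef_pos"][2],2),s["force"].round(1),s["torque"][2].round(2))
    if abs(s["torque"][2]-base)>.35 or s["force"][2]>16: break
st("end")
E
```

```text
press xy [508.74 153.76] below 24.4 psi -101.5 F [-2.9 -0.4 10.5] Tz [-0.17  0.93 -0.03] w 11.6 t 18.5
-104.5 -104.5 24.21 [-2.5 -0.7  9.5] 0.09
-107.5 -107.5 24.15 [-2.2 -0.2 10.1] 0.1
-110.5 -110.5 24.15 [-1.6 -0.1  9.9] 0.16
-113.5 -113.5 24.13 [-1.5 -0.1  9.2] 0.09
-116.5 -116.5 24.15 [-2.2  0.5 10.8] 0.09
-119.5 -119.5 24.12 [-1.7  1.5 10.3] 0.14
-122.5 -122.5 24.15 [-1.6  0.9  9.4] 0.02
-125.5 -125.5 24.11 [-1.4  0.6 10.5] 0.11
-128.5 -128.5 24.14 [-2.5  0.4 10.4] 0.08
-131.5 -131.5 24.16 [-1.7  1.1 10.2] 0.12
-134.5 -134.5 24.16 [-1.5  0.2 10.4] 0.03
-137.5 -137.5 24.16 [-1.9  0.7 10.4] 0.14
-140.5 -140.5 24.15 [-2.   1.5  9.6] 0.16
-141.5 -141.5 24.13 [-2.6  1.1  9.3] 0.14
-142.5 -142.4 24.18 [-2.6  0.8 11.2] 0.28
-143.5 -143.4 24.16 [-2.2  0.6 10.5] 0.47
end xy [508.9 154.3] below 24.16 psi -143.4 F [-2.2  0.6 10.5] Tz [0.28 0.86 0.47] w 11.5 t 22.5
```

Torque is rising about 41–42° past the slot middle, so that is the stop. I'll ease up now.

```bash
python3 - <<'E'
from h import *
X=T0+[-.6,0]; q=quat(np.radians(-53))
for b in (25.5,24.5,23.5,22.5,21.5,20.7,20.2,19.8,19.4):
    manip.line_to([*X,205+H0-b],frame=q,velocity=15); s=st(b)
    if s["force"][2]<-4: break
E
```

```text
25.5 xy [508.86 154.26] below 23.58 psi -143.0 F [-1.5  1.6  9.5] Tz [0.23 0.63 0.27] w 11.7 t 22.7
24.5 xy [508.85 154.27] below 22.86 psi -143.0 F [-1.   1.1  7.6] Tz [0.21 0.5  0.25] w 11.6 t 23.0
23.5 xy [508.83 154.24] below 22.13 psi -143.0 F [-0.5  1.4  6.9] Tz [0.3  0.43 0.25] w 11.5 t 23.2
22.5 xy [508.74 154.22] below 21.4 psi -143.0 F [0.  1.9 6.3] Tz [0.35 0.27 0.21] w 11.6 t 23.5
21.5 xy [508.62 154.14] below 20.69 psi -143.0 F [1.1 2.1 6.1] Tz [0.46 0.07 0.19] w 11.7 t 23.7
20.7 xy [508.46 154.02] below 20.22 psi -143.0 F [1.7 2.9 5.6] Tz [ 0.62 -0.13  0.11] w 11.6 t 24.0
20.2 xy [508.41 153.97] below 20.16 psi -143.0 F [4.3 3.5 2.9] Tz [ 0.75 -0.61  0.15] w 11.5 t 24.2
19.8 xy [508.39 153.95] below 20.16 psi -143.0 F [4.3 4.8 0.9] Tz [ 0.82 -0.73  0.17] w 11.7 t 24.5
19.4 xy [508.38 153.95] below 20.12 psi -143.0 F [ 6.1  3.4 -1. ] Tz [ 0.77 -0.94  0.15] w 11.8 t 24.7
```

It sprang up and stopped at 20.1 mm below throat, the lock level. I'll relax the side load, release and check.

```bash
python3 - <<'E'
from h import *
X=np.array([508.5,154.1])
manip.line_to([*X,205+H0-19.9],velocity=10); st("relax")
manip.move_gripper(45); manip.dwell(.2); st("open")
manip.line_to([*X,330],velocity=80)
q=quat(0); manip.move_pose([515,144,400],q); manip.dwell(.3)
W=cam("wrist"); save(W,"fin.png",(160,100,480,340),2.4); np.save("F.npy",np.array(W,dtype=object),allow_pickle=True); st("up")
E
```

```text
relax xy [508.5  154.03] below 20.1 psi -143.0 F [2.5 2.2 1.8] Tz [ 0.49 -0.4   0.08] w 11.7 t 25.0
open xy [508.5  154.11] below 19.89 psi -143.0 F [-0.1 -0.1 -0.4] Tz [-0.04  0.14  0.01] w 45.2 t 25.9
up xy [514.92 144.04] below -149.88 psi -90.0 F [ 0.8  0.4 -0.2] Tz [-0.06  0.07  0.04] w 44.7 t 28.5
```

View pics/fin.png

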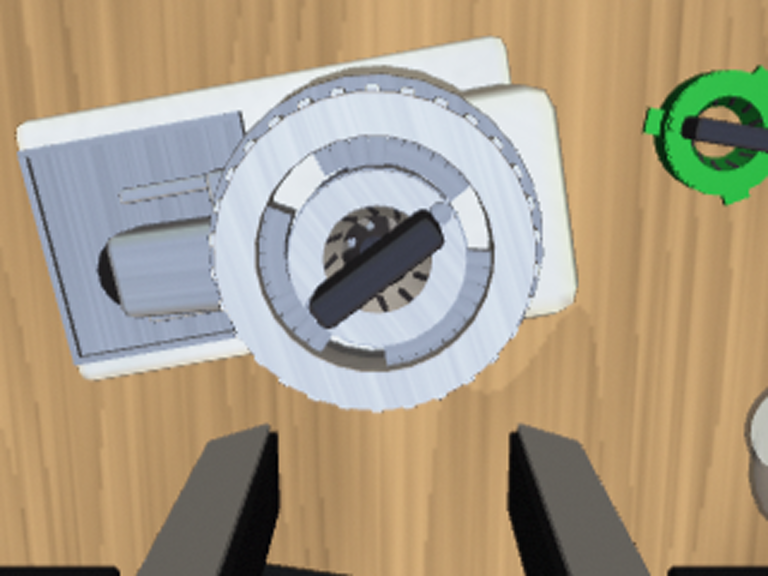

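```bash
python3 - <<'E'
from h import *
F=np.load("F.npy",allow_pickle=True)
m=(cv2.cvtColor(F[0],cv2.COLOR_RGB2GRAY)<62).astype(np.uint8); m[:,:285]=0; m[:,347:]=0; m[:183]=0; m[240:]=0
n,l,s,c=cv2.connectedComponentsWithStats(cv2.morphologyEx(m,cv2.MORPH_OPEN,np.ones((5,5)))); i=1+np.argmax(s[1:,4])
r=cv2.minAreaRect(np.argwhere(l==i)[:,::-1].astype(np.float32)); b=cv2.boxPoints(r)
P=np.array([plane(F,p,247)[:2] for p in b]); e=np.roll(P,-1,0)-P; L=np.hypot(*e.T); k=L.argmax()
print(r,L,"angle",np.degrees(np.arctan2(e[k,1],e[k,0]))%180,P.mean(0))
g=lambda p:np.array(p)/2.4+[160,100]
e=plane(F,g((443,222)),247)-plane(F,g((413,208+0)),247)
E
```

```text
((313.7898254394531, 204.75538635253906), (11.855721473693848, 59.20285415649414), 52.69605255126953) [47.72798856  9.44905841 48.0159225   9.66907239] angle 37.62590108457232 [506.34080519 160.95006287]
```

```bash
python3 -c "
from rig import manip
manip.finish_job(); print(manip.sense()['time_s'])"
```

```text
the job is handed in; nothing more can be done
the job is handed in; nothing more can be done
```

The burr carrier is locked in the grinder and the job is handed in. The last clock reading before hand-in was 28.5 s of the 67 s allowed.

- **Pick-up:** I took the silver carrier from the mat by its grip bar and left both green look-alikes alone.
- **Seating:** The lugs met the ledge 12.2 mm below the throat point. Turning clockwise under a few newtons, they dropped into the slots at about yaw -97.5°, which agrees with the camera's slot estimate of about -101.5°.
- **Locking:** I pressed it to about 24 mm below the throat point (about 13 N) and turned it clockwise until the torque rose to 0.47 N m, about 42° past the slot middle. Eased up, it stopped at 20.1 mm with no downward push left, then I let go.

**Last checks:**
- The final wrist picture shows the slots in view empty. The bar is at 37.6° (yaw about -142.4°), still at the stop.
- That measurement put the bar's centre about 7 mm off in y from where I released it. I put this down to the rough dark-pixel mask and did not measure again.
- Highest logged side force was about 6 N, while easing up. I relaxed it before opening the gripper.
- I did not test the lock by twisting it back. I also took no final overall picture of the other items, but no unexpected contact showed in the readings I took.

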